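# Kit the pressure reactor's fittings

## Task

Collect the reactor's four fittings into the kit tray, each standing flat on the floor of its own pocket, the same way up as it stands now: the pressure gauge in the yellow pocket, the blue-wheel valve in the blue one, the steel collar in the green one and the steel hexagon plug in the white one. Set them down, do not drop them, and let go of each. Leave the red-wheel valve and the brass collar where they are: they belong to another rig.

Things in the scene. Friction and masses are not known exactly. Their poses are not given: they have to be found in the camera images.
- gauge_mid (a point): Pressure gauge lying on its back, white dial with red pointer facing up: round steel case 54 mm in diameter, 36 mm tall, with a brass connection stub 14 mm in diameter that sticks out to 39 mm from the case's axis on its +x side. Point: on the case's axis, half-way up (18 mm above the underside). z up; closing the fingers along its y clears the stub.
- blue_valve_mid (a point): Upright needle valve with blue handwheel, 60 mm tall. Steel block 40 x 40 x 28 mm high; port stubs 14 mm thick stick out 8 mm on its +x and -x sides, 14 mm up; round handwheel 40 mm in diameter from 40 to 60 mm above the underside, good to grip from any side, fixed. Point: on the axis, half-way up (30 mm). z up. Belongs in the tray.
- steel_collar_mid (a point): Thick flange collar of bright steel, a ring 56 mm in outer and 28 mm in inner diameter, 34 mm tall, lying flat, with six black bolt spots on top. Point: on its axis, half-way up (17 mm above the underside). z up. Belongs in the tray.
- hex_plug_mid (a point): Steel hexagon plug standing on its thread, 45 mm tall: dark round thread 33 mm in diameter up to 21 mm, above it a hexagon head 40 mm across flats and 46 mm across corners, from 21 to 45 mm above the underside. Point: on its axis, half-way up (22.5 mm above the underside). z up; two of the flats face +y and -y.
- red_valve_mid (a point): Upright needle valve with red handwheel, 60 mm tall. Steel block 40 x 40 x 28 mm high; port stubs 14 mm thick stick out 8 mm on its +x and -x sides, 14 mm up; round handwheel 40 mm in diameter from 40 to 60 mm above the underside, good to grip from any side, fixed. Point: on the axis, half-way up (30 mm). z up. Look-alike: stays where it stands.
- brass_collar_mid (a point): Thick flange collar of yellow brass, a ring 56 mm in outer and 28 mm in inner diameter, 34 mm tall, lying flat, with six black bolt spots on top. Point: on its axis, half-way up (17 mm above the underside). z up. Look-alike: stays where it lies.
- pocket_blue_floor (a point): The blue square pocket, one of four (blue, yellow, green, white; their order varies) lying fixed, two by two, 98 mm apart, in the flat black kit tray. Point: centre of its inner floor, 6 mm above the table. Inside 90 x 90 mm, walls 3 mm thick, rim 7 mm above the inner floor. x and y run along its walls, z up.
- pocket_yellow_floor (a point): The yellow square pocket, one of four (blue, yellow, green, white; their order varies) lying fixed, two by two, 98 mm apart, in the flat black kit tray. Point: centre of its inner floor, 6 mm above the table. Inside 90 x 90 mm, walls 3 mm thick, rim 7 mm above the inner floor. x and y run along its walls, z up.
- pocket_green_floor (a point): The green square pocket, one of four (blue, yellow, green, white; their order varies) lying fixed, two by two, 98 mm apart, in the flat black kit tray. Point: centre of its inner floor, 6 mm above the table. Inside 90 x 90 mm, walls 3 mm thick, rim 7 mm above the inner floor. x and y run along its walls, z up.
- pocket_white_floor (a point): The white square pocket, one of four (blue, yellow, green, white; their order varies) lying fixed, two by two, 98 mm apart, in the flat black kit tray. Point: centre of its inner floor, 6 mm above the table. Inside 90 x 90 mm, walls 3 mm thick, rim 7 mm above the inner floor. x and y run along its walls, z up.

How it is judged:
By the outcome, as a careful person would: the job done as asked, in the order asked, and still so for the second after the job is handed in, with the robot touching nothing.
It also fails if it takes over 99 s, if anything falls off the work surface, if the arm or the gripper's body presses on something with over 40 N, if the wrist force passes 120 N, or if a joint passes its speed limit or range.

## Robot

A 7-joint arm with a two-finger parallel gripper is mounted at the origin on the work surface. World frame = base frame: x ahead of the robot, y to its left, z up, the work surface at z = 0. Lengths are in m, angles in rad, forces in N, time in s.
With the tool pointing down it reaches from about 0.4 to 0.85 m from the base axis. Payload 6.9 kg.
Tool frame: the origin (TCP) lies midway between the tips of the shut fingers; the grasp point (between the pads) lies 19 mm behind it (robot.grasp_offset is the distance from the TCP to the grasp point, in m); y points along the fingers, z is the direction in which the jaws open and shut, and the axes are right-handed (so a half turn about y gives the same grasp; the last joint's range is limited). The gripper opens to 85 mm and grips with 20 to 120 N. Pads are 22 mm wide; open, the fingers measure 114 mm over their backs; the gripper's body (76 mm by 85 mm) begins 54 mm behind the grasp point. The pads swing forward as they close: fully open they stand 13 mm farther back than shut.
Start: joints at [1.383, 0.507, -0.238, 1.5, 0.126, 1.149, -0.155], TCP at [0.181, -0.598, 0.231] pointing down, gripper open.
Joint ranges: [-3.08, 3.08], [-0.24, 2.05], [-1.43, 1.35], [0, 2.5], [-1.52, 4.66], [0.17, 1.96], [-2.89, 2.89]. Speed limits (rad/s): [2.39, 2.39, 3.14, 3.14, 3.14, 3.14, 3.14].

## Interface

Orientations are given as [roll, pitch, yaw] about the fixed x, y, z axes, in that order (R = Rz(yaw) Ry(pitch) Rx(roll)).
In Python, from workcell import robot gives the robot as it stands.
- The arm moves only by the tool arm_command, never from a script. Its argument "series" is one flat list of numbers, 7 for each row, row after row: the shift along the tool's x, y, z normalised to -1 to 1, where 1 is 0.25 m, then the turn, a rotation vector about the tool's x, y, z normalised to -1 to 1, where 1 is 30 degrees, then the opening, from 0 (shut) to 1 (fully open). In form: [x, y, z, wx, wy, wz, jaw, x, y, z, wx, wy, wz, jaw, ...]. A call has 1 to 20 rows; each row is the pose to reach, as a shift and turn from the pose commanded when the call began, along the tool's axes at that moment; what a row does not reach only later rows make up. A row lasts 1/12 s, in which the tool goes at most 41.7 mm and 7.16 degrees, less where a joint would pass 70% of its speed; a pose out of reach is approached as far as the arm can. A call with a number of a shift or a turn outside -1 to 1 is refused whole. A call with a gripper value outside its range is refused whole. The fingers move at their own pace and stop on an object; "newtons" is the grip in N (left out, the last holds). Time passes only in rows, so rows that repeat a pose let the fingers close. It gives the time, the measured TCP pose, the force and the opening at its end, in the units of the state.
- robot.sense(): the state, without advancing time (a new reading comes with each control period).
- robot.grab_frame(name): name is "scene" or "top" or "wrist"; returns the picture (480x640x3 uint8, blue, green, red); there is no depth.
- robot.camera_params(name): a dict with "vfov" (degrees; the focal length in pixels is half the picture's height over the tangent of half this angle, whatever the lens; pixels are square), "cx", "cy" (the principal point, pixels), "R" (3x3) and "t" (3): a world point X has camera coordinates R X + t. Camera axes: x right, y down, z forward; pixel columns grow to the right and rows downward; lengths in m; the calibration is good to about 2 mm. A picture is of the moment at which its call begins: read the wrist's pose just before it. camera_params takes no time and is no camera call; for the wrist camera it gives the pose at the moment of the call.
- robot.sign_off(): hands the job in, once; it reports no verdict.
Trained networks look in the newest picture that a camera, given by its name, has taken for a name from the list of things; names that differ only in an ending like _2 or _b are one class to them, and where a whole thing is asked for, a point or a joint stands for the part that bears it (a point fixed in the world has none). Each returns a list of dicts, best first, with "score" (0 to 1); they miss things now and then, are a little off and sometimes report something else, mostly with a low value. They report only what shows in the picture. A call takes as long as a camera call.
- robot.search_frame(thing, camera): "bbox" ([left, top, right, bottom] in pixels, round what is visible of it).
The state is a dict: "clock": time; "joint_pos": joint angles; "joint_vel": joint speeds; "effort": joint torques, N m; "ee_pos": TCP position; "tcp_rot": TCP orientation; "wrist_force": force on the tool from outside, world axes, zero at the start; "ft_torque": the same for the moment, N m; "grip_width": opening from 0.0 (shut) to 1.0 (fully open).
Only numpy, scipy, OpenCV 4.12 (cv2) and the standard library are available. Lean on these libraries where they do the work, as an engineer would, in place of code of your own. Each camera call takes 0.05 s, during which the arm holds its last target. There are 200 camera calls.

## Working session

There is one attempt and no reset: what is moved stays moved. The work goes in short steps, Python scripts to look and compute and a tool call to move; the robot and the scene stay as the last step left them, time stands still between calls to the robot, and variables do not carry over. Pictures are saved under pics/ and viewed, about 12 in all and at most 16, crops included, and the job is handed in when it is done.

Besides the shell and the picture viewer there is one more tool, called after ">>>" as name(argument=value, ...), one argument or row to a line, values as JSON. arm_command: Moves the arm, as the interface text tells. Scaled input: -1 to 1 covers 0.25 m each way for a shift and 30 degrees each way for a turn. Its arguments: {"type":"object","properties":{"series":{"type":"array","items":{"type":"number","minimum":-1,"maximum":1}},"newtons":{"type":"number"}},"required":["series"]}

```bash
ls; mkdir -p pics; python3 - <<'E'
from workcell import robot
import cv2
s=robot.sense(); print(s)
for n in("top","scene"):
    im=robot.grab_frame(n); cv2.imwrite(f"pics/{n}0.png",im); print(n,robot.camera_params(n))
    for t in ["gauge_mid","blue_valve_mid","steel_collar_mid","hex_plug_mid","red_valve_mid","brass_collar_mid","pocket_blue_floor","pocket_yellow_floor","pocket_green_floor","pocket_white_floor"]:
        print(t,[( [round(v) for v in d["bbox"]],round(d["score"],2)) for d in robot.search_frame(t,n)[:2]])
print(robot.sense()["clock"])
E
```

```text
pics
{'clock': 0.0, 'joint_pos': array([ 1.38249577,  0.50835338, -0.23748851,  1.50112369,  0.12572706,
        1.14886309, -0.15483301]), 'joint_vel': array([-7.49862588e-04,  1.79484336e-04,  1.20633344e-03, -5.12083601e-04,
       -3.42657031e-04, -6.14058043e-04,  6.77061715e-06]), 'effort': array([ 8.28412685e-04, -6.20603514e+01, -2.18578666e+00, -2.49653900e+01,
        1.28969166e-02,  1.19865153e-02, -8.11126398e-06]), 'ee_pos': array([ 0.1807545 , -0.59778582,  0.2304219 ]), 'tcp_rot': array([-1.57255254e+00, -6.74319723e-05, -2.84782939e+00]), 'wrist_force': array([ 0.59008048,  0.02521492, -0.19845509]), 'ft_torque': array([ 0.03089766, -0.03262013,  0.01894723]), 'grip_width': 0.9992618510014706}
top {'vfov': 57.94555616854727, 'cx': 320.1815738522906, 'cy': 245.39484890899152, 'R': array([[ 0.00514571, -0.99996727,  0.00624351],
       [-0.98847956, -0.00603086, -0.15123422],
       [ 0.15126692, -0.00539337, -0.98847824]]), 't': array([-0.00675032,  0.54310811,  0.99278597])}
gauge_mid [([210, 278, 237, 297], 0.65), ([318, 214, 362, 257], 0.43)]
blue_valve_mid [([478,
[... 593 characters left out ...]
  0.00511706],
       [ 0.47957317, -0.43213162, -0.76372236],
       [-0.56204282,  0.51711303, -0.64552458]]), 't': array([-0.35655908, -0.2296232 ,  1.38921447])}
gauge_mid [([355, 172, 377, 197], 0.76)]
blue_valve_mid [([101, 310, 137, 353], 0.78)]
steel_collar_mid [([418, 154, 441, 174], 0.61)]
hex_plug_mid [([178, 259, 201, 287], 0.64), ([425, 188, 448, 220], 0.36)]
red_valve_mid [([427, 189, 448, 220], 0.56)]
brass_collar_mid [([202, 320, 236, 358], 0.68)]
pocket_blue_floor [([250, 223, 315, 264], 0.78)]
pocket_yellow_floor [([278, 241, 344, 290], 0.7)]
pocket_green_floor [([320, 229, 380, 270], 0.76), ([277, 241, 345, 289], 0.34)]
pocket_white_floor [([289, 204, 351, 244], 0.95)]
1.1
```

```bash
cat > h.py <<'E'
import numpy as np, cv2
from scipy.spatial.transform import Rotation as Ro
from workcell import robot
def ray(c,u,v):
    f=240/np.tan(np.radians(c["vfov"])/2)
    R=np.array(c["R"]);t=np.array(c["t"])
    return -R.T@t, R.T@np.array([(u-c["cx"])/f,(v-c["cy"])/f,1])
def onz(c,u,v,z):
    o,d=ray(c,u,v); return o+d*(z-o[2])/d[2]
def tri(l):
    A=0;b=0
    for c,u,v in l:
        o,d=ray(c,u,v); d=d/np.linalg.norm(d); P=np.eye(3)-np.outer(d,d); A=A+P;b=b+P@o
    X=np.linalg.solve(A,b)
    return X
def proj(c,X):
    f=240/np.tan(np.radians(c["vfov"])/2)
    p=np.array(c["R"])@X+c["t"]; return np.array([c["cx"],c["cy"]])+f*p[:2]/p[2]
def ctr(b): return (b[0]+b[2])/2,(b[1]+b[3])/2
E
python3 - <<'E'
from h import *
T=robot.camera_params("top");S=robot.camera_params("scene")
d={"gauge":([210,278,237,297],[355,172,377,197]),"blue":([478,258,507,282],[101,310,137,353]),"steel":([140,251,164,269],[418,154,441,174]),"hex":([415,279,435,302],[178,259,201,287]),"red":([195,199,221,224],[427,189,448,220]),"brass":([425,210,453,236],[202,320,236,358]),
"pb":([318,252,359,294],[250,223,315,264]),"py":([318,214,362,257],[278,241,344,290]),"pg":([280,210,318,252],[320,229,380,270]),"pw":([273,247,318,289],[289,204,351,244])}
for k,(a,b) in d.items():
    X=tri([(T,*ctr(a)),(S,*ctr(b))]); print(k,X.round(3),onz(T,*ctr(a),.02).round(3),(proj(T,X)-ctr(a)).round(1))
a=cv2.imread("pics/top0.png");cv2.imwrite("pics/a.png",cv2.resize(a[170:330,110:530],None,fx=1.9,fy=1.9,interpolation=cv2.INTER_CUBIC))
E
```

```text
gauge [0.448 0.236 0.006] [0.443 0.227 0.02 ] [-2.  -1.8]
blue [ 0.489 -0.417  0.026] [ 0.489 -0.421  0.02 ] [-0.8 -0.4]
steel [0.51  0.404 0.023] [0.508 0.403 0.02 ] [-1.1 -1. ]
hex [ 0.441 -0.251  0.022] [ 0.438 -0.256  0.02 ] [-1.7 -1.1]
red [0.631 0.274 0.028] [0.629 0.273 0.02 ] [-1.5 -1.5]
brass [ 0.607 -0.295  0.013] [ 0.604 -0.296  0.02 ] [-0.9 -0.6]
pb [ 0.481 -0.048  0.005] [ 0.479 -0.048  0.02 ] [-0.4 -0.3]
py [ 0.574 -0.052  0.008] [ 0.571 -0.052  0.02 ] [-0.5 -0.4]
pg [ 0.586  0.05  -0.001] [0.582 0.048 0.02 ] [-0.1 -0.1]
pw [0.491 0.055 0.008] [0.491 0.056 0.02 ] [0.6 0.5]
```

View pics/scene0.png

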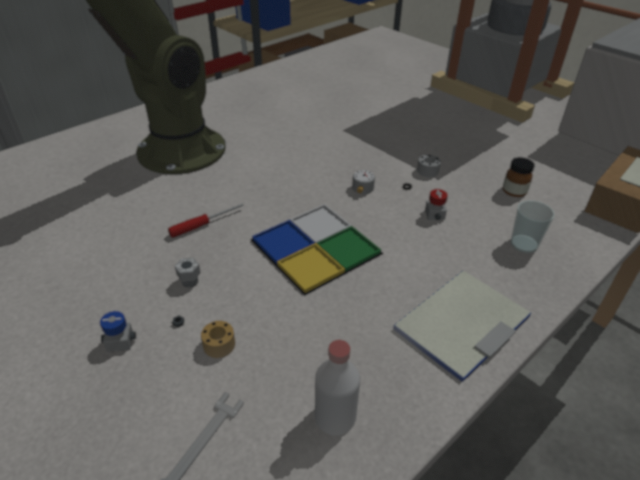

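View pics/a.png

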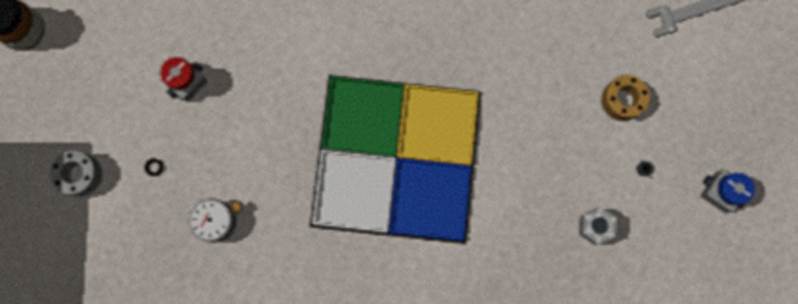

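```bash
cat >> h.py <<'E'
def plan(P, jaw=None, s=None):
    """P target TCP; jaw = world angle (deg, mod 180) of tool z; tool down."""
    s=s or robot.sense(); p=np.array(s["ee_pos"]); R=Ro.from_euler("xyz",s["tcp_rot"]).as_matrix()
    cur=np.degrees(np.arctan2(R[1,2],R[0,2]))
    dj=0 if jaw is None else (jaw-cur+90)%180-90
    print("jaw now",cur.round(1),"turn",round(dj,1),"j7",np.round(s["joint_pos"][6],2))
    d=np.array(P)-p; n=int(max(np.ceil(np.linalg.norm(d)/.249),np.ceil(abs(dj)/29.9),1))
    for i in range(n):
        a=cur+dj*i/n
        z=np.array([np.cos(np.radians(a)),np.sin(np.radians(a)),0]); y=np.array([0,0,-1.]); x=np.cross(y,z)
        sh=np.array([x,y,z])@(d/n)/.25
        # fix small tilt in last
        print(sh.round(3), "wy",round(-dj/n/30,3),"rows",int(max(np.ceil(np.linalg.norm(d)/n/.0417),np.ceil(abs(dj)/n/7.16)))+1)
E
python3 - <<'E'
from h import *
c=robot.camera_params("wrist"); R=c["R"]; o=-R.T@c["t"]; print(c["vfov"],c["cx"],c["cy"],"cam",o,"fwd",R[2],"right",R[0])
plan([.47,-.40,.25])
E
```

```text
65.44785211341382 316.0795574588852 240.11663828921095 cam [ 0.24881598 -0.57801261  0.37230964] fwd [-0.26839292 -0.08215244 -0.95980009] right [ 2.90625799e-01 -9.56836584e-01  6.29869572e-04]
jaw now -73.2 turn 0 j7 -0.15
[-0.668 -0.037 -0.212] wy 0.0 rows 6
[-0.668 -0.037 -0.212] wy 0.0 rows 6
```

>>> arm_command(
  series=[-0.67, -0.04, -0.21, 0, 0, 0, 1, -0.67, -0.04, -0.21, 0, 0, 0, 1, -0.67, -0.04, -0.21, 0, 0, 0, 1, -0.67, -0.04, -0.21, 0, 0, 0, 1, -0.67, -0.04, -0.21, 0, 0, 0, 1, -0.67, -0.04, -0.21, 0, 0, 0, 1],
)

```text
clock: 1.6
ee_pos: [0.3308, -0.4963, 0.2419]
tcp_rot: [-1.571, 0.003, -2.84]
wrist_force: [-0.7, 0.4, 0.1]
grip_width: 1.008
```

>>> arm_command(
  series=[-0.67, -0.04, -0.21, 0, 0, 0, 1, -0.67, -0.04, -0.21, 0, 0, 0, 1, -0.67, -0.04, -0.21, 0, 0, 0, 1, -0.67, -0.04, -0.21, 0, 0, 0, 1, -0.67, -0.04, -0.21, 0, 0, 0, 1, -0.67, -0.04, -0.21, 0, 0, 0, 1],
)

```text
clock: 2.1
ee_pos: [0.4744, -0.398, 0.2513]
tcp_rot: [-1.572, 0.002, -2.842]
wrist_force: [0.1, -0.7, -0.3]
grip_width: 1.003
```

```bash
cat >> h.py <<'E'
def look(things,name):
    c=robot.camera_params("wrist"); im=robot.grab_frame("wrist"); cv2.imwrite(f"pics/{name}.png",im)
    np.save(f"pics/{name}.npy",c,allow_pickle=True)
    for t,z in things:
        for d in robot.search_frame(t,"wrist")[:2]:
            b=d["bbox"]; print(t,np.round(b),round(d["score"],2),"on z",z,onz(c,*ctr(b),z).round(4))
    s=robot.sense(); print("tcp",s["ee_pos"].round(4),"clock",s["clock"],"grip",round(s["grip_width"],3))
    return c,im
E
python3 - <<'E'
from h import *
look([("blue_valve_mid",.03),("hex_plug_mid",.0225)],"w1")
E
```

```text
blue_valve_mid [309. 171. 362. 227.] 0.83 on z 0.03 [ 0.487  -0.4146  0.03  ]
hex_plug_mid [130. 172. 187. 218.] 0.89 on z 0.0225 [ 0.4374 -0.2458  0.0225]
tcp [ 0.4695 -0.4025  0.251 ] clock 2.25 grip 1.003
```

View pics/w1.png

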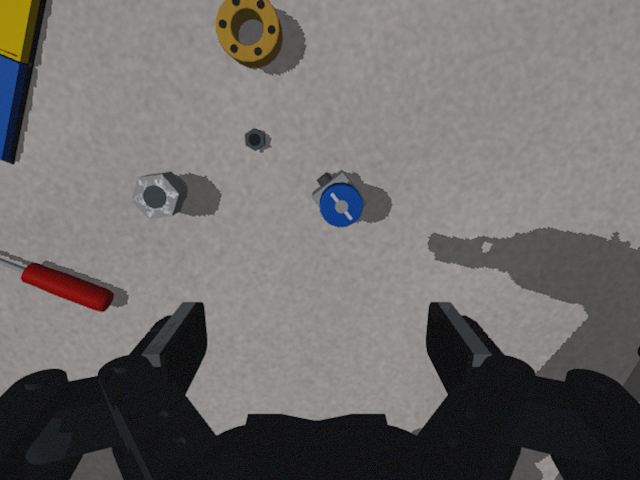

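```bash
cat >> h.py <<'E'
def blob(im,mask,roi):
    l,t,r,b=[int(v) for v in roi]; m=np.zeros_like(mask); m[t:b,l:r]=mask[t:b,l:r]
    cs,_=cv2.findContours(m,cv2.RETR_EXTERNAL,cv2.CHAIN_APPROX_NONE); return max(cs,key=cv2.contourArea)
E
python3 - <<'E'
from h import *
im=cv2.imread("pics/w1.png");c=np.load("pics/w1.npy",allow_pickle=True).item()
hs=cv2.cvtColor(im,cv2.COLOR_BGR2HSV)
k=blob(im,cv2.inRange(hs,(105,130,40),(130,255,255)),(290,150,390,250))
(u,v),r=cv2.minEnclosingCircle(k); print(u,v,r); o,_=ray(c,0,0)
X=onz(c,u,v,.053); print(X, "radius mm",r*(o[2]-.053)/ (240/np.tan(np.radians(c["vfov"])/2))*1000)
print("hex top",onz(c,155,196,.045))
cv2.imwrite("pics/hex.png",cv2.resize(im[155:235,110:230],None,fx=5,fy=5,interpolation=cv2.INTER_CUBIC))
plan([X[0],X[1],.12])
E
```

```text
340.70001220703125 204.10000610351562 22.138288497924805
[ 0.48743721 -0.41813181  0.053     ] radius mm 20.121230679963613
hex top [ 0.44192454 -0.25055496  0.045     ]
jaw now -73.3 turn 0 j7 -0.74
[-0.051  0.524  0.081] wy 0.0 rows 5
```

View pics/hex.png

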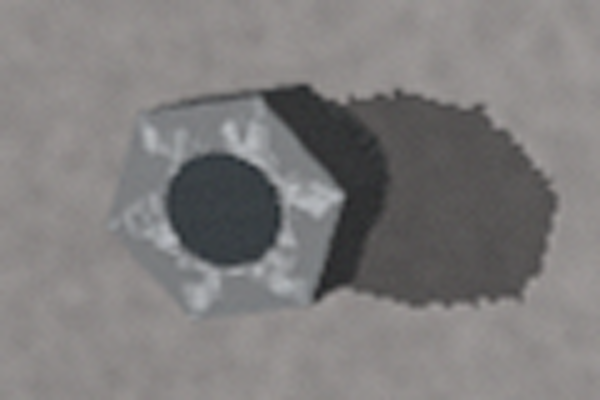

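>>> arm_command(
  series=[-0.051, 0.524, 0.081, 0, 0, 0, 1, -0.051, 0.524, 0.081, 0, 0, 0, 1, -0.051, 0.524, 0.081, 0, 0, 0, 1, -0.051, 0.524, 0.081, 0, 0, 0, 1, -0.051, 0.524, 0.081, 0, 0, 0, 1, -0.051, 0.7, 0.081, 0, 0, 0, 1, -0.051, 0.8, 0.081, 0, 0, 0, 1, -0.051, 0.888, 0.081, 0, 0, 0, 1, -0.051, 0.888, 0.081, 0, 0, 0, 1, -0.051, 0.888, 0.081, 0, 0, 0, 1],
  newtons=60,
)

```text
clock: 3.08
ee_pos: [0.4893, -0.4175, 0.0312]
tcp_rot: [-1.57, 0.0, -2.849]
wrist_force: [0.2, -0.3, 1.5]
grip_width: 0.996
```

>>> arm_command(
  series=[0, 0, 0, 0, 0, 0, 0, 0, 0, 0, 0, 0, 0, 0, 0, 0, 0, 0, 0, 0, 0, 0, 0, 0, 0, 0, 0, 0, 0, 0, 0, 0, 0, 0, 0, 0, 0, 0, 0, 0, 0, 0, 0, 0, 0, 0, 0, 0, 0, 0, 0, 0, 0, 0, 0, 0],
)

```text
clock: 3.75
ee_pos: [0.4899, -0.4169, 0.0312]
tcp_rot: [-1.569, 0.001, -2.848]
wrist_force: [-1.9, 1.1, 8.9]
grip_width: 0.456
```

```bash
python3 - <<'E'
from h import *
look([],"w2")
c=np.load("pics/w1.npy",allow_pickle=True).item()
k=np.array([(142,112),(262,97),(345,195),(313,303),(197,318),(108,222)])/5+[109.6,154.6]
X=np.array([onz(c,*p,.045)[:2] for p in k]); print(X.mean(0), np.linalg.norm(X-X.mean(0),axis=1).round(4))
print("edge normals",[round(float(np.degrees(np.arctan2(*( (X[(i+1)%6]+X[i])/2-X.mean(0))[::-1])))) for i in range(6)])
plan([.481,-.048,.12])
E
```

```text
tcp [ 0.4899 -0.4169  0.0312] clock 3.8 grip 0.446
[ 0.44162189 -0.25079612] [0.0226 0.0225 0.0224 0.0228 0.0226 0.023 ]
edge normals [25, -36, -96, -155, 144, 84]
jaw now -73.2 turn 0 j7 -0.82
[-0.197 -0.178 -0.711] wy 0.0 rows 6
[-0.197 -0.178 -0.711] wy 0.0 rows 6
```

View pics/w2.png

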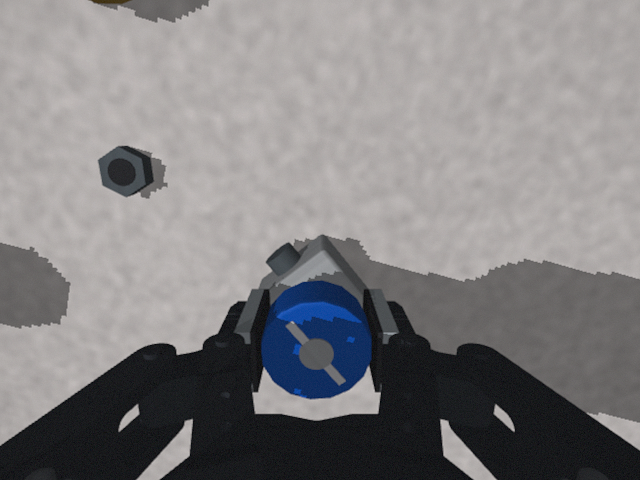

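>>> arm_command(
  series=[0, -0.2, 0, 0, 0, 0, 0, 0, -0.4, 0, 0, 0, 0, 0, 0, -0.4, 0, 0, 0, 0, 0, -0.2, -0.4, -0.71, 0, 0, 0, 0, -0.2, -0.4, -0.71, 0, 0, 0, 0, -0.2, -0.4, -0.71, 0, 0, 0, 0, -0.2, -0.4, -0.71, 0, 0, 0, 0, -0.2, -0.4, -0.71, 0, 0, 0, 0],
)

```text
clock: 4.47
ee_pos: [0.4854, -0.2252, 0.1297]
tcp_rot: [-1.574, 0.001, -2.842]
wrist_force: [0.2, 0.5, -3.2]
grip_width: 0.446
```

>>> arm_command(
  series=[-0.2, 0, -0.71, 0, 0, 0, 0, -0.2, 0, -0.71, 0, 0, 0, 0, -0.2, 0, -0.71, 0, 0, 0, 0, -0.2, 0, -0.71, 0, 0, 0, 0, -0.2, 0, -0.71, 0, 0, 0, 0, -0.2, 0, -0.71, 0, 0, 0, 0],
)

```text
clock: 4.97
ee_pos: [0.482, -0.0416, 0.1299]
tcp_rot: [-1.573, 0.001, -2.84]
wrist_force: [-0.5, -0.3, -3.4]
grip_width: 0.45
```

```bash
python3 - <<'E'
from h import *
look([("pocket_%s_floor"%k,.006) for k in("blue","yellow","green","white")]+[("blue_valve_mid",.1)],"w3")
E
```

```text
pocket_blue_floor [230. 153. 404. 290.] 0.81 on z 0.006 [ 0.4896 -0.0402  0.006 ]
pocket_yellow_floor [278.   3. 472. 207.] 0.63 on z 0.006 [ 0.5773 -0.0534  0.006 ]
pocket_yellow_floor [ 98.  93. 274. 274.] 0.37 on z 0.006 [0.4882 0.0566 0.006 ]
pocket_green_floor [138.   0. 332. 151.] 0.71 on z 0.006 [0.5672 0.0402 0.006 ]
blue_valve_mid [259. 235. 368. 399.] 0.92 on z 0.1 [ 0.4629 -0.0467  0.1   ]
tcp [ 0.4821 -0.0493  0.1293] clock 5.2667 grip 0.45
```

View pics/w3.png

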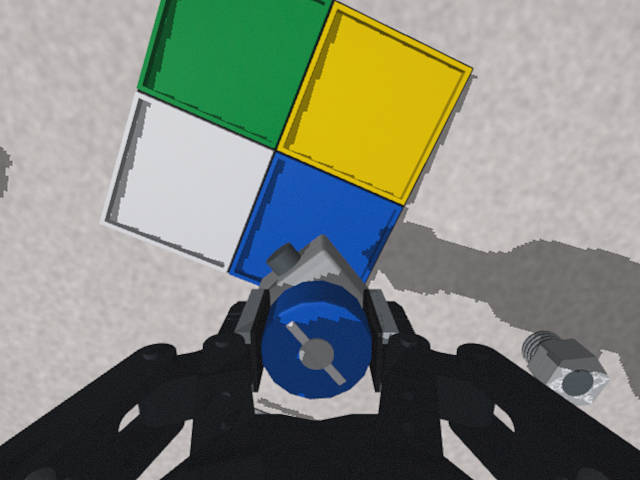

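```bash
python3 - <<'E'
from h import *
c=np.load("pics/w3.npy",allow_pickle=True).item()
P={k:onz(c,*p,.013) for k,p in dict(C=(275.5,151),BY=(405,206),BW=(229,272),WL=(103,222),GW=(137,92),GY=(333,1),Yc=(474,68)).items()}
for k in P: print(k,P[k].round(4))
C=P["C"]; a=P["BY"]-P["GW"]; b=P["GY"]-P["BW"]
for n,v in (("BY-GW",a),("GY-BW",b)): print(n,np.linalg.norm(v),np.degrees(np.arctan2(v[1],v[0])))
cen=(P["BY"]+P["GW"]+P["GY"]+P["BW"])/4; print("centre",cen,C)
th=np.radians(np.degrees(np.arctan2(b[1],b[0])));ex=np.array([np.cos(th),np.sin(th)]);ey=np.array([-ex[1],ex[0]])
c0=(cen+C)[:2]/2
for n,s,t in(("blue",-1,-1),("yellow",1,-1),("green",1,1),("white",-1,1)): print(n,(c0+.049*(s*ex+t*ey)).round(4))
E
```

```text
C [0.5292 0.0014 0.013 ]
BY [ 0.5202 -0.0953  0.013 ]
BW [0.4352 0.0108 0.013 ]
WL [0.4454 0.1051 0.013 ]
GW [0.5383 0.0968 0.013 ]
GY [ 0.625 -0.008  0.013]
Yc [ 0.6162 -0.1049  0.013 ]
BY-GW 0.19289270666240962 -95.3814921692583
GY-BW 0.19073020482099523 -5.633055595082118
centre [0.52967096 0.00107819 0.013     ] [0.52924787 0.00144612 0.013     ]
blue [ 0.4759 -0.0427]
yellow [ 0.5734 -0.0523]
green [0.583  0.0452]
white [0.4855 0.0548]
```

```bash
python3 - <<'E'
from h import *
plan([.4785,-.0425,.045])
E
```

```text
jaw now -73.3 turn 0 j7 -1.41
[ 0.006  0.337 -0.03 ] wy 0.0 rows 4
```

>>> arm_command(
  series=[0.006, 0, -0.03, 0, 0, 0, 0, 0.006, 0.15, -0.03, 0, 0, 0, 0, 0.006, 0.25, -0.03, 0, 0, 0, 0, 0.006, 0.337, -0.03, 0, 0, 0, 0, 0.006, 0.337, -0.03, 0, 0, 0, 0, 0.006, 0.337, -0.03, 0, 0, 0, 0, 0.006, 0.337, -0.03, 0, 0, 0, 0],
)

```text
clock: 5.85
ee_pos: [0.4791, -0.0409, 0.0459]
tcp_rot: [-1.571, 0.001, -2.848]
wrist_force: [0.1, -0.8, -2.8]
grip_width: 0.45
```

>>> arm_command(
  series=[0, 0.01, 0, 0, 0, 0, 0, 0, 0.02, 0, 0, 0, 0, 0, 0, 0.026, 0, 0, 0, 0, 0, 0, 0.026, 0, 0, 0, 0, 0, 0, 0.026, 0, 0, 0, 0, 0],
)

```text
clock: 6.27
ee_pos: [0.4787, -0.0409, 0.0388]
tcp_rot: [-1.571, 0.0, -2.848]
wrist_force: [0.2, -1.0, -2.7]
grip_width: 0.447
```

>>> arm_command(
  series=[0, 0.004, 0, 0, 0, 0, 0, 0, 0.007, 0, 0, 0, 0, 0, 0, 0.007, 0, 0, 0, 0, 0, 0, 0.007, 0, 0, 0, 0, 0],
)

```text
clock: 6.6
ee_pos: [0.4787, -0.0409, 0.0372]
tcp_rot: [-1.571, 0.0, -2.848]
wrist_force: [-1.8, 0.7, 4.3]
grip_width: 0.449
```

>>> arm_command(
  series=[0, 0, 0, 0, 0, 0, 0.7, 0, 0, 0, 0, 0, 0, 0.7, 0, 0, 0, 0, 0, 0, 0.7, 0, 0, 0, 0, 0, 0, 0.7, 0, 0, 0, 0, 0, 0, 0.7, 0, -0.1, 0, 0, 0, 0, 0.7, 0, -0.3, 0, 0, 0, 0, 0.7, 0, -0.5, 0, 0, 0, 0, 1, 0, -0.8, 0, 0, 0, 0, 1, 0, -0.8, 0, 0, 0, 0, 1, 0, -0.8, 0, 0, 0, 0, 1],
)

```text
clock: 7.52
ee_pos: [0.4813, -0.0407, 0.2432]
tcp_rot: [-1.567, 0.009, -2.848]
wrist_force: [1.2, -0.6, -0.1]
grip_width: 1.003
```

```bash
python3 - <<'E'
from h import *
look([("blue_valve_mid",.036),("hex_plug_mid",.0225)],"w4")
for j in(84,24,-36): plan([.4416,-.2508,.2],j)
E
```

```text
blue_valve_mid [286. 184. 341. 246.] 0.67 on z 0.036 [ 0.4768 -0.0409  0.036 ]
hex_plug_mid [472. 278. 525. 328.] 0.71 on z 0.0225 [ 0.4396 -0.2572  0.0225]
tcp [ 0.4788 -0.0411  0.2373] clock 7.6667 grip 1.001
jaw now -73.2 turn -22.8 j7 -1.37
[0.385 0.149 0.76 ] wy 0.761 rows 7
jaw now -73.2 turn -82.8 j7 -1.37
[0.128 0.05  0.253] wy 0.92 rows 5
[-0.004  0.05   0.284] wy 0.92 rows 5
[-0.135  0.05   0.25 ] wy 0.92 rows 5
jaw now -73.2 turn 37.2 j7 -1.37
[0.193 0.075 0.38 ] wy -0.62 rows 4
[0.304 0.075 0.299] wy -0.62 rows 4
```

View pics/w4.png

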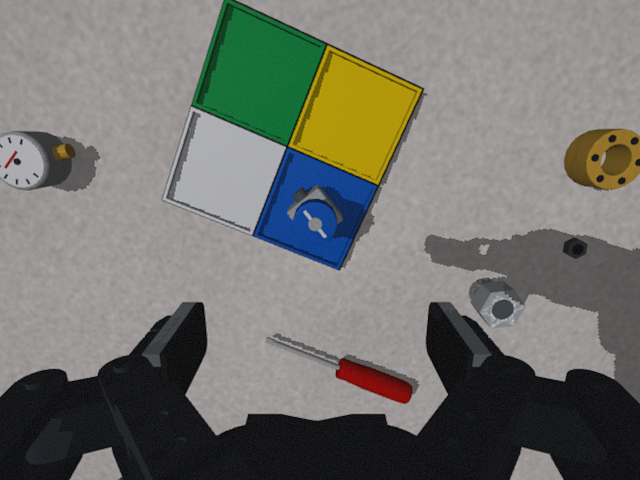

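>>> arm_command(
  series=[0.385, 0.149, 0.76, 0, 0.761, 0, 1, 0.385, 0.149, 0.76, 0, 0.761, 0, 1, 0.385, 0.149, 0.76, 0, 0.761, 0, 1, 0.385, 0.149, 0.76, 0, 0.761, 0, 1, 0.385, 0.149, 0.76, 0, 0.761, 0, 1, 0.385, 0.149, 0.76, 0, 0.761, 0, 1, 0.385, 0.149, 0.76, 0, 0.761, 0, 1, 0.385, 0.149, 0.76, 0, 0.761, 0, 1, 0.385, 0.149, 0.76, 0, 0.761, 0, 1],
)

```text
clock: 8.42
ee_pos: [0.4415, -0.2488, 0.1986]
tcp_rot: [-1.572, -0.002, 3.039]
wrist_force: [-0.4, -0.0, -0.2]
grip_width: 0.999
```

```bash
python3 - <<'E'
from h import *
c=np.load("pics/w4.npy",allow_pickle=True).item(); print("handle end",onz(c,412,395,.015))
c,im=look([("hex_plug_mid",.0225)],"w5")
plan([.4416,-.2508,.012],84)
c1=np.load("pics/w1.npy",allow_pickle=True).item()
b=robot.search_frame("hex_plug_mid","wrist")[0]["bbox"]
x,y=[int(v) for v in ctr(b)]
l=max(0,x-50);t=max(0,y-45);print(l,t)
cv2.imwrite("pics/hex2.png",cv2.resize(im[t:t+90,l:l+110],None,fx=5,fy=5,interpolation=cv2.INTER_CUBIC))
E
```

```text
handle end [ 0.30084699 -0.21398221  0.015     ]
hex_plug_mid [293. 190. 344. 250.] 0.94 on z 0.0225 [ 0.4374 -0.2511  0.0225]
hex_plug_mid [  2.  16. 130. 144.] 0.72 on z 0.0225 [ 0.5702 -0.0647  0.0225]
tcp [ 0.442  -0.2488  0.1993] clock 8.5167 grip 1.002
jaw now -95.8 turn -0.2 j7 -1.28
[0.001 0.749 0.008] wy 0.005 rows 6
268 175
```

View pics/hex2.png

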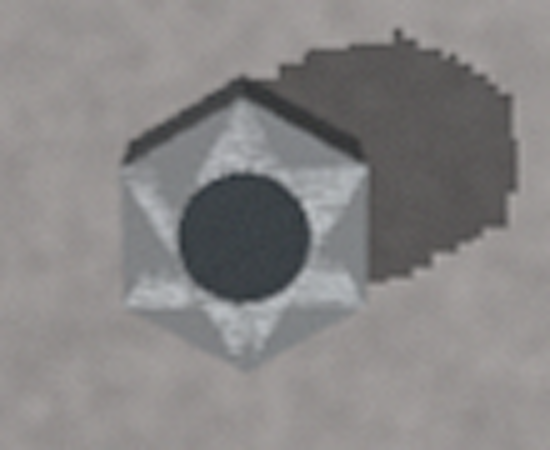

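>>> arm_command(
  series=[0, 0.2, 0.004, 0, 0, 0, 1, 0, 0.4, 0.004, 0, 0, 0, 1, 0, 0.55, 0.004, 0, 0, 0, 1, 0, 0.65, 0.004, 0, 0, 0, 1, 0, 0.749, 0.004, 0, 0, 0, 1, 0, 0.749, 0.004, 0, 0, 0, 1, 0, 0.749, 0.004, 0, 0, 0, 1, 0, 0.749, 0.004, 0, 0, 0, 0, 0, 0.749, 0.004, 0, 0, 0, 0, 0, 0.749, 0.004, 0, 0, 0, 0, 0, 0.749, 0.004, 0, 0, 0, 0, 0, 0.749, 0.004, 0, 0, 0, 0, 0, 0.749, 0.004, 0, 0, 0, 0, 0, 0.749, 0.004, 0, 0, 0, 0, 0, 0.749, 0.004, 0, 0, 0, 0, 0, 0.749, 0.004, 0, 0, 0, 0],
)

```text
clock: 9.9
ee_pos: [0.4424, -0.2518, 0.0141]
tcp_rot: [-1.57, 0.003, 3.037]
wrist_force: [-0.6, 2.4, 10.6]
grip_width: 0.459
```

```bash
python3 - <<'E'
from h import *
s=robot.sense(); print(s["ee_pos"],s["wrist_force"],s["grip_width"])
plan([.4855,.0548,.13],84.4)
E
```

```text
[ 0.44235702 -0.2517688   0.01405093] [-0.58784256  2.36635677 10.57295733] 0.4585785606398585
jaw now -96.0 turn 0.4 j7 -1.35
[-0.022 -0.232 -0.619] wy -0.006 rows 5
[-0.024 -0.232 -0.619] wy -0.006 rows 5
```

>>> arm_command(
  series=[0, -0.15, 0, 0, 0, 0, 0, 0, -0.3, 0, 0, 0, 0, 0, 0, -0.47, 0, 0, 0, 0, 0, 0, -0.47, 0, 0, 0, 0, 0, -0.022, -0.47, -0.62, 0, 0, 0, 0, -0.022, -0.47, -0.62, 0, 0, 0, 0, -0.022, -0.47, -0.62, 0, 0, 0, 0, -0.022, -0.47, -0.62, 0, 0, 0, 0],
)

```text
clock: 10.57
ee_pos: [0.463, -0.0946, 0.1302]
tcp_rot: [-1.572, 0.001, 3.038]
wrist_force: [1.5, 1.0, -3.2]
grip_width: 0.455
```

>>> arm_command(
  series=[-0.024, 0, -0.62, 0, 0, 0, 0, -0.024, 0, -0.62, 0, 0, 0, 0, -0.024, 0, -0.62, 0, 0, 0, 0, -0.024, 0, -0.62, 0, 0, 0, 0, -0.024, 0, -0.62, 0, 0, 0, 0, -0.024, 0, -0.62, 0, 0, 0, 0],
)

```text
clock: 11.07
ee_pos: [0.485, 0.0577, 0.1298]
tcp_rot: [-1.571, 0.0, 3.042]
wrist_force: [0.3, -1.0, -2.5]
grip_width: 0.461
```

```bash
python3 - <<'E'
from h import *
look([("pocket_white_floor",.006)],"w6")
plan([.4855,.0548,.027])
E
```

```text
pocket_white_floor [250. 165. 391. 292.] 0.81 on z 0.006 [0.4871 0.0535 0.006 ]
tcp [0.4848 0.0545 0.1297] clock 11.1667 grip 0.457
jaw now -96.0 turn 0 j7 -1.95
[-0.003  0.411 -0.001] wy 0.0 rows 4
```

View pics/w6.png

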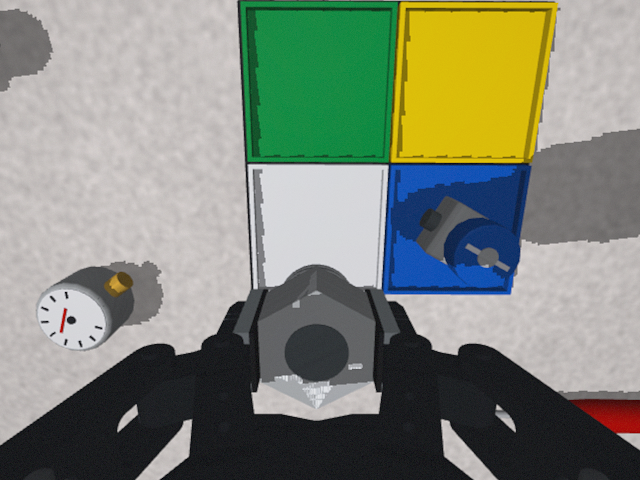

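>>> arm_command(
  series=[0, 0.15, 0, 0, 0, 0, 0, 0, 0.28, 0, 0, 0, 0, 0, 0, 0.36, 0, 0, 0, 0, 0, 0, 0.4, 0, 0, 0, 0, 0, 0, 0.42, 0, 0, 0, 0, 0, 0, 0.42, 0, 0, 0, 0, 0, 0, 0.42, 0, 0, 0, 0, 0],
)

```text
clock: 11.75
ee_pos: [0.4855, 0.0545, 0.0252]
tcp_rot: [-1.571, 0.0, 3.035]
wrist_force: [0.3, 0.7, -1.6]
grip_width: 0.46
```

Expected contact at about z = 0.020.

>>> arm_command(
  series=[0, 0.006, 0, 0, 0, 0, 0, 0, 0.012, 0, 0, 0, 0, 0, 0, 0.017, 0, 0, 0, 0, 0, 0, 0.017, 0, 0, 0, 0, 0, 0, 0.017, 0, 0, 0, 0, 0],
)

```text
clock: 12.17
ee_pos: [0.4853, 0.0555, 0.0208]
tcp_rot: [-1.571, 0.0, 3.037]
wrist_force: [-0.1, 0.1, -2.8]
grip_width: 0.46
```

>>> arm_command(
  series=[0, 0.003, 0, 0, 0, 0, 0, 0, 0.006, 0, 0, 0, 0, 0, 0, 0.006, 0, 0, 0, 0, 0, 0, 0.006, 0, 0, 0, 0, 0],
)

```text
clock: 12.5
ee_pos: [0.4854, 0.0555, 0.0201]
tcp_rot: [-1.571, 0.001, 3.037]
wrist_force: [-3.2, -0.4, 11.5]
grip_width: 0.455
```

>>> arm_command(
  series=[0, 0, 0, 0, 0, 0, 0.7, 0, 0, 0, 0, 0, 0, 0.7, 0, 0, 0, 0, 0, 0, 0.7, 0, 0, 0, 0, 0, 0, 0.7, 0, 0, 0, 0, 0, 0, 0.7, 0, -0.1, 0, 0, 0, 0, 0.7, 0, -0.3, 0, 0, 0, 0, 0.7, 0, -0.5, 0, 0, 0, 0, 1, 0, -0.7, 0, 0, 0, 0, 1, 0, -0.7, 0, 0, 0, 0, 1, 0, -0.7, -0.6, 0, 0, 0, 1, 0, -0.7, -0.6, 0, 0, 0, 1, 0, -0.7, -0.6, 0, 0, 0, 1, 0, -0.7, -0.6, 0, 0, 0, 1, 0, -0.7, -0.6, 0, 0, 0, 1, 0, -0.7, -0.6, 0, 0, 0, 1],
)

```text
clock: 13.83
ee_pos: [0.5004, 0.2063, 0.1936]
tcp_rot: [-1.571, -0.001, 3.04]
wrist_force: [-0.7, -1.4, 0.1]
grip_width: 1.002
```

```bash
python3 - <<'E'
from h import *
look([("gauge_mid",.018),("hex_plug_mid",.0285),("steel_collar_mid",.017)],"w7")
E
```

```text
gauge_mid [259. 244. 331. 312.] 0.7 on z 0.018 [0.4451 0.23   0.018 ]
gauge_mid [532. 156. 640. 269.] 0.39 on z 0.018 [ 0.4803 -0.0267  0.018 ]
hex_plug_mid [471. 195. 537. 257.] 0.6 on z 0.0285 [0.4781 0.0481 0.0285]
steel_collar_mid [ 40. 200. 130. 267.] 0.91 on z 0.017 [0.5051 0.4093 0.017 ]
tcp [0.501  0.2028 0.1939] clock 14.0333 grip 0.999
```

View pics/w7.png

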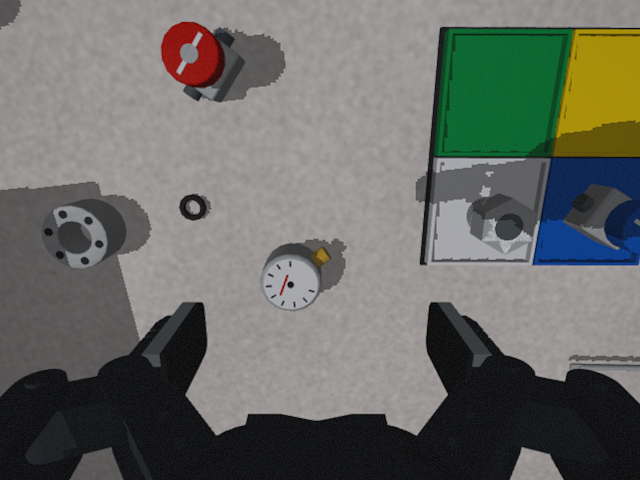

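```bash
python3 - <<'E'
from h import *
c=np.load("pics/w7.npy",allow_pickle=True).item()
D=onz(c,291.5,282,.036);S=onz(c,322,256,.018);print("gauge",D,S,np.linalg.norm((S-D)[:2]))
a=np.degrees(np.arctan2(*(S-D)[1::-1]));print("stub ang",a,"jaw",a+90)
print("collar",onz(c,75,236,.034), onz(c,75,236,.034))
# seg white dial
im=cv2.imread("pics/w7.png");hs=cv2.cvtColor(im,cv2.COLOR_BGR2HSV)
k=blob(im,cv2.inRange(hs,(0,0,185),(180,40,255)),(250,235,340,325))
e=cv2.fitEllipse(cv2.convexHull(k));print(e, onz(c,*e[0],.036))
plan([D[0],D[1],.1],a+90)
E
```

```text
gauge [0.4486483  0.23201205 0.036     ] [0.4634244 0.2039173 0.018    ] 0.031743478721032954
stub ang -62.25841322240725 jaw 27.74158677759275
collar [0.5070768 0.4073191 0.034    ] [0.5070768 0.4073191 0.034    ]Traceback (most recent call last):
  File "<stdin>", line 8, in <module>
  File "h.py", line 43, in blob
    cs,_=cv2.findContours(m,cv2.RETR_EXTERNAL,cv2.CHAIN_APPROX_NONE); return max(cs,key=cv2.contourArea)
                                                                             ~~~^^^^^^^^^^^^^^^^^^^^^^^^
ValueError: max() iterable argument is empty
```

```bash
python3 - <<'E'
from h import *
print(robot.sense()["joint_pos"].round(2))
plan([.4486,.2315,.12],-124)
E
```

```text
[-0.28  0.41 -0.22  1.78  0.11  0.96 -2.22]
jaw now -96.1 turn -27.9 j7 -2.22
[ 0.22   0.296 -0.092] wy 0.929 rows 5
```

>>> arm_command(
  series=[0, 0, 0, 0, -1, 0, 1, 0, 0, 0, 0, -1, 0, 1, 0, 0, 0, 0, -1, 0, 1, 0, 0, 0, 0, -1, 0, 1, 0, 0, 0, 0, -1, 0, 1],
)

```text
clock: 14.45
ee_pos: [0.5011, 0.203, 0.1941]
tcp_rot: [-1.57, -0.0, -2.719]
wrist_force: [0.5, 0.1, -0.7]
grip_width: 1.002
```

>>> arm_command(
  series=[0, 0, 0, 0, -1, 0, 1, 0, 0, 0, 0, -1, 0, 1, 0, 0, 0, 0, -1, 0, 1, 0, 0, 0, 0, -1, 0, 1, 0, 0, 0, 0, -1, 0, 1],
)

```text
clock: 14.87
ee_pos: [0.5011, 0.2035, 0.194]
tcp_rot: [-1.571, -0.0, -2.198]
wrist_force: [0.6, -0.2, -0.9]
grip_width: 0.997
```

>>> arm_command(
  series=[0, 0, 0, 0, -1, 0, 1, 0, 0, 0, 0, -1, 0, 1, 0, 0, 0, 0, -1, 0, 1, 0, 0, 0, 0, -1, 0, 1, 0, 0, 0, 0, -1, 0, 1],
)

```text
clock: 15.28
ee_pos: [0.501, 0.2038, 0.1939]
tcp_rot: [-1.571, -0.0, -1.676]
wrist_force: [0.2, 0.7, 1.3]
grip_width: 0.999
```

```bash
python3 - <<'E'
from h import *
print(robot.sense()["joint_pos"].round(2))
plan([.4486,.232,.15],22)
E
```

```text
[-0.    0.46 -0.64  1.78  0.32  1.01 -0.87]
jaw now -6.0 turn 28.0 j7 -0.87
[-0.09   0.176 -0.22 ] wy -0.934 rows 5
```

>>> arm_command(
  series=[-0.09, 0.176, -0.22, 0, -0.934, 0, 1, -0.09, 0.176, -0.22, 0, -0.934, 0, 1, -0.09, 0.176, -0.22, 0, -0.934, 0, 1, -0.09, 0.176, -0.22, 0, -0.934, 0, 1, -0.09, 0.176, -0.22, 0, -0.934, 0, 1, -0.09, 0.176, -0.22, 0, -0.934, 0, 1, -0.09, 0.176, -0.22, 0, -0.934, 0, 1],
)

```text
clock: 15.87
ee_pos: [0.4489, 0.2324, 0.1502]
tcp_rot: [-1.571, -0.0, -1.194]
wrist_force: [0.2, 0.3, 0.0]
grip_width: 1.003
```

```bash
python3 - <<'E'
from h import *
look([("gauge_mid",.018)],"w8")
E
```

```text
gauge_mid [276. 186. 352. 276.] 0.7 on z 0.018 [0.4482 0.2299 0.018 ]
tcp [0.4489 0.2326 0.1502] clock 15.9667 grip 0.999
```

View pics/w8.png

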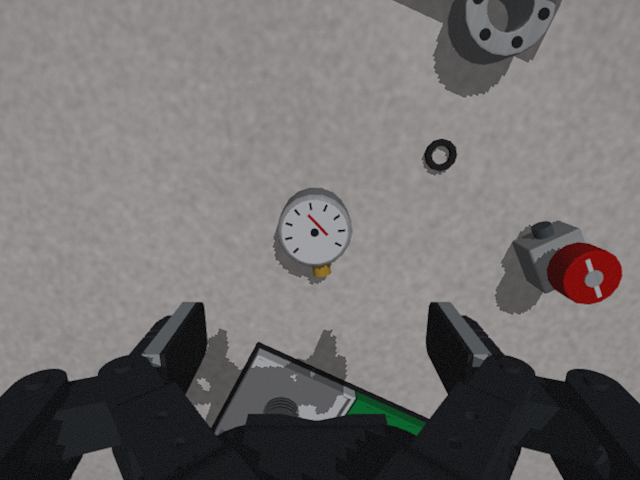

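```bash
python3 - <<'E'
from h import *
c=np.load("pics/w8.npy",allow_pickle=True).item()
D=onz(c,315.3,231,.036);S=onz(c,322,270,.018);print(D,S,np.degrees(np.arctan2(*(S-D)[1::-1])))
plan([D[0],D[1],.002])
E
```

```text
[0.44691133 0.23481572 0.036     ] [0.46510218 0.20299787 0.018     ] -60.24260145920281
jaw now 21.7 turn 0 j7 -0.6
[-0.011  0.593 -0.004] wy 0.0 rows 5
```

>>> arm_command(
  series=[-0.01, 0.15, -0.004, 0, 0, 0, 1, -0.01, 0.3, -0.004, 0, 0, 0, 1, -0.01, 0.42, -0.004, 0, 0, 0, 1, -0.01, 0.5, -0.004, 0, 0, 0, 1, -0.01, 0.56, -0.004, 0, 0, 0, 1, -0.01, 0.593, -0.004, 0, 0, 0, 1, -0.01, 0.593, -0.004, 0, 0, 0, 1, -0.01, 0.593, -0.004, 0, 0, 0, 1, -0.01, 0.593, -0.004, 0, 0, 0, 0, -0.01, 0.593, -0.004, 0, 0, 0, 0, -0.01, 0.593, -0.004, 0, 0, 0, 0, -0.01, 0.593, -0.004, 0, 0, 0, 0, -0.01, 0.593, -0.004, 0, 0, 0, 0, -0.01, 0.593, -0.004, 0, 0, 0, 0, -0.01, 0.593, -0.004, 0, 0, 0, 0, -0.01, 0.593, -0.004, 0, 0, 0, 0],
)

```text
clock: 17.3
ee_pos: [0.4472, 0.2349, 0.0031]
tcp_rot: [-1.569, -0.0, -1.187]
wrist_force: [-1.3, -0.9, 8.8]
grip_width: 0.613
```

```bash
python3 - <<'E'
from h import *
s=robot.sense(); print(s["ee_pos"],s["wrist_force"],s["grip_width"])
plan([.571,-.049,.13],10)
plan([.571,-.049,.13])
E
```

```text
[0.44720266 0.23485555 0.00311358] [-1.32809552 -0.89919479  8.75380061] 0.6128358177895707
jaw now 22.0 turn -12.0 j7 -0.83
[ 0.619 -0.254  0.017] wy 0.2 rows 6
[ 0.614 -0.254  0.082] wy 0.2 rows 6
jaw now 22.0 turn 0 j7 -0.83
[ 0.619 -0.254  0.017] wy 0.0 rows 6
[ 0.619 -0.254  0.017] wy 0.0 rows 6
```

>>> arm_command(
  series=[0, -0.15, 0, 0, 0, 0, 0, 0, -0.3, 0, 0, 0, 0, 0, 0, -0.51, 0, 0, 0, 0, 0, 0, -0.51, 0, 0, 0, 0, 0, 0, -0.51, 0, 0, 0, 0, 0, 0.62, -0.51, 0.017, 0, 0, 0, 0, 0.62, -0.51, 0.017, 0, 0, 0, 0, 0.62, -0.51, 0.017, 0, 0, 0, 0, 0.62, -0.51, 0.017, 0, 0, 0, 0],
)

```text
clock: 18.05
ee_pos: [0.5088, 0.0879, 0.1273]
tcp_rot: [-1.574, -0.002, -1.189]
wrist_force: [0.1, -0.1, -2.1]
grip_width: 0.613
```

>>> arm_command(
  series=[0.62, 0, 0.017, 0, 0, 0, 0, 0.62, 0, 0.017, 0, 0, 0, 0, 0.62, 0, 0.017, 0, 0, 0, 0, 0.62, 0, 0.017, 0, 0, 0, 0, 0.62, 0, 0.017, 0, 0, 0, 0, 0.62, 0, 0.017, 0, 0, 0, 0],
)

```text
clock: 18.55
ee_pos: [0.57, -0.0523, 0.1267]
tcp_rot: [-1.574, 0.001, -1.191]
wrist_force: [-0.7, 0.5, -2.3]
grip_width: 0.609
```

```bash
python3 - <<'E'
from h import *
look([("pocket_yellow_floor",.006)],"w9")
plan([.571,-.049,.014])
E
```

```text
pocket_yellow_floor [234. 141. 413. 278.] 0.94 on z 0.006 [ 0.5678 -0.0348  0.006 ]
tcp [ 0.5697 -0.0486  0.1279] clock 18.65 grip 0.608
jaw now 22.1 turn 0 j7 -0.06
[0.003 0.455 0.004] wy 0.0 rows 4
```

View pics/w9.png

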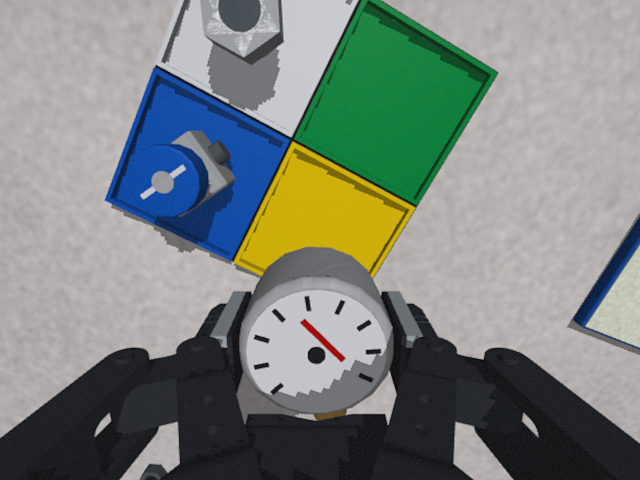

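```bash
python3 - <<'E'
from h import *
c=np.load("pics/w9.npy",allow_pickle=True).item()
for p in((292,139),(415.5,207),(235,262),(497,73)): print(onz(c,*p,.013).round(4))
E
```

```text
[0.53   0.0026 0.013 ]
[ 0.6255 -0.0081  0.013 ]
[ 0.5221 -0.0931  0.013 ]
[0.6353 0.0878 0.013 ]
```

>>> arm_command(
  series=[0.003, 0.15, 0.004, 0, 0, 0, 0, 0.003, 0.3, 0.004, 0, 0, 0, 0, 0.003, 0.4, 0.004, 0, 0, 0, 0, 0.003, 0.43, 0.004, 0, 0, 0, 0, 0.003, 0.43, 0.004, 0, 0, 0, 0, 0.003, 0.43, 0.004, 0, 0, 0, 0],
)

```text
clock: 19.15
ee_pos: [0.5723, -0.0483, 0.0225]
tcp_rot: [-1.57, 0.0, -1.184]
wrist_force: [-0.2, 0.9, -0.4]
grip_width: 0.611
```

>>> arm_command(
  series=[0, 0.02, 0, 0, 0, 0, 0, 0, 0.035, 0, 0, 0, 0, 0, 0, 0.045, 0, 0, 0, 0, 0, 0, 0.05, 0, 0, 0, 0, 0, 0, 0.05, 0, 0, 0, 0, 0, 0, 0.05, 0, 0, 0, 0, 0],
)

```text
clock: 19.65
ee_pos: [0.5721, -0.0499, 0.0095]
tcp_rot: [-1.571, -0.0, -1.187]
wrist_force: [-0.1, 0.9, -2.3]
grip_width: 0.612
```

>>> arm_command(
  series=[0, 0.003, 0, 0, 0, 0, 0, 0, 0.005, 0, 0, 0, 0, 0, 0, 0.005, 0, 0, 0, 0, 0, 0, 0.005, 0, 0, 0, 0, 0],
)

```text
clock: 19.98
ee_pos: [0.5722, -0.0499, 0.0092]
tcp_rot: [-1.57, -0.001, -1.187]
wrist_force: [-3.3, -0.3, 8.8]
grip_width: 0.614
```

>>> arm_command(
  series=[0, 0, 0, 0, 0, 0, 0.68, 0, 0, 0, 0, 0, 0, 0.68, 0, 0, 0, 0, 0, 0, 0.68, 0, 0, 0, 0, 0, 0, 0.68, 0, 0, 0, 0, 0, 0, 0.68, 0, -0.1, 0, 0, 0, 0, 0.68, 0, -0.25, 0, 0, 0, 0, 0.68, 0, -0.4, 0, 0, 0, 0, 1, 0, -0.6, 0, 0, 0, 0, 1, 0, -0.7, 0, 0, 0, 0, 1, 0, -0.7, 0, 0, 0, 0, 1, -0.9, -0.7, 0.22, 0, 0, 0, 1, -0.9, -0.7, 0.22, 0, 0, 0, 1, -0.9, -0.7, 0.22, 0, 0, 0, 1, -0.9, -0.7, 0.22, 0, 0, 0, 1, -0.9, -0.7, 0.22, 0, 0, 0, 1, -0.9, -0.7, 0.22, 0, 0, 0, 1],
)

```text
clock: 21.4
ee_pos: [0.5369, 0.185, 0.1835]
tcp_rot: [-1.569, 0.003, -1.182]
wrist_force: [0.1, 0.4, -0.3]
grip_width: 0.997
```

>>> arm_command(
  series=[-0.9, 0.1, 0.22, 0, 0, 0, 1, -0.9, 0.1, 0.22, 0, 0, 0, 1, -0.9, 0.1, 0.22, 0, 0, 0, 1, -0.9, 0.1, 0.22, 0, 0, 0, 1, -0.9, 0.1, 0.22, 0, 0, 0, 1, -0.9, 0.1, 0.22, 0, 0, 0, 1, -0.9, 0.1, 0.22, 0, 0, 0, 1, -0.9, 0.1, 0.22, 0, 0, 0, 1],
)

```text
clock: 22.07
ee_pos: [0.5038, 0.4104, 0.1574]
tcp_rot: [-1.572, 0.001, -1.183]
wrist_force: [-0.6, -0.2, -0.1]
grip_width: 1.001
```

```bash
python3 - <<'E'
from h import *
c,im=look([("steel_collar_mid",.017)],"w10")
print(robot.sense()["joint_pos"].round(2))
E
```

```text
steel_collar_mid [282. 189. 362. 269.] 0.92 on z 0.017 [0.5084 0.41   0.017 ]
steel_collar_mid [363. 374. 422. 435.] 0.71 on z 0.017 [0.6296 0.2832 0.017 ]
tcp [0.5057 0.4074 0.1577] clock 22.1667 grip 0.999
[-0.31  0.68 -0.72  1.53  0.48  1.12 -0.75]
```

View pics/w10.png

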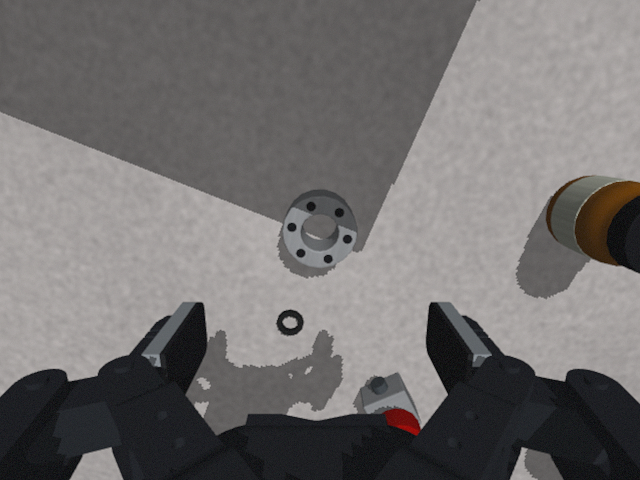

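```bash
python3 - <<'E'
from h import *
c=np.load("pics/w10.npy",allow_pickle=True).item()
D=onz(c,319.8,232,.034);print(D)
plan([D[0],D[1],.001])
E
```

```text
[0.50576296 0.41112889 0.034     ]
jaw now 22.0 turn 0 j7 -0.75
[-0.014  0.627  0.006] wy 0.0 rows 5
```

>>> arm_command(
  series=[-0.014, 0.15, 0.006, 0, 0, 0, 1, -0.014, 0.3, 0.006, 0, 0, 0, 1, -0.014, 0.42, 0.006, 0, 0, 0, 1, -0.014, 0.5, 0.006, 0, 0, 0, 1, -0.014, 0.57, 0.006, 0, 0, 0, 1, -0.014, 0.625, 0.006, 0, 0, 0, 1, -0.014, 0.625, 0.006, 0, 0, 0, 1, -0.014, 0.625, 0.006, 0, 0, 0, 1, -0.014, 0.625, 0.006, 0, 0, 0, 0, -0.014, 0.625, 0.006, 0, 0, 0, 0, -0.014, 0.625, 0.006, 0, 0, 0, 0, -0.014, 0.625, 0.006, 0, 0, 0, 0, -0.014, 0.625, 0.006, 0, 0, 0, 0, -0.014, 0.625, 0.006, 0, 0, 0, 0, -0.014, 0.625, 0.006, 0, 0, 0, 0, -0.014, 0.625, 0.006, 0, 0, 0, 0],
)

```text
clock: 23.5
ee_pos: [0.5058, 0.4128, 0.0038]
tcp_rot: [-1.569, 0.0, -1.187]
wrist_force: [-0.8, -2.0, 7.4]
grip_width: 0.644
```

```bash
python3 - <<'E'
from h import *
s=robot.sense(); print(s["ee_pos"],s["wrist_force"],s["grip_width"])
plan([.5835,.046,.13])
E
```

```text
[0.50575345 0.41284256 0.00378388] [-0.76176544 -1.99542879  7.38087927] 0.6442761864759544
jaw now 22.0 turn 0 j7 -0.88
[ 0.739 -0.252 -0.131] wy 0.0 rows 6
[ 0.739 -0.252 -0.131] wy 0.0 rows 6
```

>>> arm_command(
  series=[0, -0.15, 0, 0, 0, 0, 0, 0, -0.3, 0, 0, 0, 0, 0, 0, -0.505, 0, 0, 0, 0, 0, 0, -0.505, 0, 0, 0, 0, 0, 0, -0.505, 0, 0, 0, 0, 0, 0.74, -0.505, -0.13, 0, 0, 0, 0, 0.74, -0.505, -0.13, 0, 0, 0, 0, 0.74, -0.505, -0.13, 0, 0, 0, 0, 0.74, -0.505, -0.13, 0, 0, 0, 0, 0.74, -0.505, -0.13, 0, 0, 0, 0],
)

```text
clock: 24.33
ee_pos: [0.5449, 0.2207, 0.1251]
tcp_rot: [-1.576, -0.005, -1.192]
wrist_force: [0.2, -1.4, -5.1]
grip_width: 0.643
```

>>> arm_command(
  series=[0.74, 0, -0.13, 0, 0, 0, 0, 0.74, 0, -0.13, 0, 0, 0, 0, 0.74, 0, -0.13, 0, 0, 0, 0, 0.74, 0, -0.13, 0, 0, 0, 0, 0.74, 0, -0.13, 0, 0, 0, 0, 0.74, 0, -0.13, 0, 0, 0, 0, 0.74, 0, -0.13, 0, 0, 0, 0, 0.74, 0, -0.13, 0, 0, 0, 0],
)

```text
clock: 25.0
ee_pos: [0.5827, 0.0456, 0.1267]
tcp_rot: [-1.573, 0.002, -1.186]
wrist_force: [-0.1, 1.2, -4.5]
grip_width: 0.643
```

```bash
python3 - <<'E'
from h import *
look([("pocket_green_floor",.006)],"w11")
plan([.5835,.046,.02])
E
```

```text
pocket_green_floor [234. 141. 409. 279.] 0.57 on z 0.006 [0.5793 0.0626 0.006 ]
pocket_green_floor [207. 263. 339. 404.] 0.34 on z 0.006 [ 0.5817 -0.0437  0.006 ]
tcp [0.583  0.0468 0.1274] clock 25.1 grip 0.645
jaw now 22.2 turn 0 j7 -0.23
[0.004 0.43  0.001] wy 0.0 rows 4
```

View pics/w11.png

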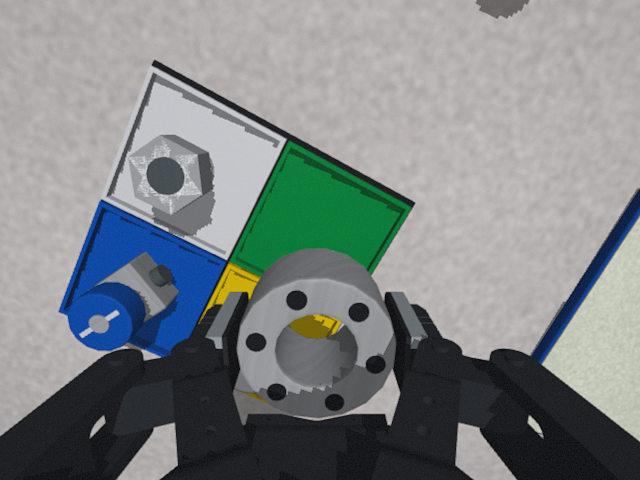

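>>> arm_command(
  series=[0.003, 0.15, 0, 0, 0, 0, 0, 0.003, 0.3, 0, 0, 0, 0, 0, 0.003, 0.38, 0, 0, 0, 0, 0, 0.003, 0.42, 0, 0, 0, 0, 0, 0.003, 0.44, 0, 0, 0, 0, 0, 0.003, 0.44, 0, 0, 0, 0, 0, 0.003, 0.44, 0, 0, 0, 0, 0],
)

```text
clock: 25.68
ee_pos: [0.5849, 0.0453, 0.0192]
tcp_rot: [-1.569, -0.0, -1.186]
wrist_force: [0.3, 0.5, -3.9]
grip_width: 0.642
```

>>> arm_command(
  series=[0, 0.012, 0, 0, 0, 0, 0, 0, 0.022, 0, 0, 0, 0, 0, 0, 0.03, 0, 0, 0, 0, 0, 0, 0.034, 0, 0, 0, 0, 0, 0, 0.034, 0, 0, 0, 0, 0, 0, 0.034, 0, 0, 0, 0, 0],
)

```text
clock: 26.18
ee_pos: [0.5843, 0.0442, 0.0099]
tcp_rot: [-1.57, -0.0, -1.187]
wrist_force: [-0.3, -1.0, -1.1]
grip_width: 0.642
```

>>> arm_command(
  series=[0, 0.003, 0, 0, 0, 0, 0, 0, 0.004, 0, 0, 0, 0, 0, 0, 0.004, 0, 0, 0, 0, 0, 0, 0.004, 0, 0, 0, 0, 0],
)

```text
clock: 26.52
ee_pos: [0.5843, 0.0441, 0.0098]
tcp_rot: [-1.57, -0.001, -1.187]
wrist_force: [-3.8, -1.4, 8.3]
grip_width: 0.645
```

>>> arm_command(
  series=[0, 0, 0, 0, 0, 0, 0.71, 0, 0, 0, 0, 0, 0, 0.71, 0, 0, 0, 0, 0, 0, 0.71, 0, 0, 0, 0, 0, 0, 0.71, 0, 0, 0, 0, 0, 0, 0.71, 0, -0.1, 0, 0, 0, 0, 0.71, 0, -0.25, 0, 0, 0, 0, 0.71, 0, -0.4, 0, 0, 0, 0, 0.71, 0, -0.6, 0, 0, 0, 0, 0.71, 0, -0.9, 0, 0, 0, 0, 1, 0, -0.9, 0, 0, 0, 0, 1, -0.7, -0.9, 0, 0, 0, 0, 1, -0.7, -0.9, 0, 0, 0, 0, 1, -0.7, -0.9, 0, 0, 0, 0, 1, -0.7, -0.9, 0, 0, 0, 0, 1, -0.7, -0.9, 0, 0, 0, 0, 1, -0.7, -0.9, 0, 0, 0, 0, 1],
)

```text
clock: 27.93
ee_pos: [0.5163, 0.211, 0.2342]
tcp_rot: [-1.57, 0.002, -1.179]
wrist_force: [0.1, -0.1, -0.2]
grip_width: 0.997
```

```bash
python3 - <<'E'
from h import *
im=robot.grab_frame("scene"); t=robot.grab_frame("top"); S=robot.camera_params("scene");T=robot.camera_params("top")
cv2.imwrite("pics/end.png",np.vstack([cv2.resize(im[190:300,90:470],(760,220),interpolation=cv2.INTER_CUBIC),cv2.resize(t[180:320,120:520],(760,266),interpolation=cv2.INTER_CUBIC)]))
for n in["gauge_mid","blue_valve_mid","steel_collar_mid","hex_plug_mid","red_valve_mid","brass_collar_mid"]:
    a=robot.search_frame(n,"scene");b=robot.search_frame(n,"top")
    if a and b: print(n,round(a[0]["score"],2),round(b[0]["score"],2),tri([(T,*ctr(b[0]["bbox"])),(S,*ctr(a[0]["bbox"]))]).round(3))
print(robot.sense()["clock"],robot.sense()["ee_pos"])
E
```

```text
gauge_mid 0.9 0.93 [ 0.574 -0.052  0.021]
blue_valve_mid 0.94 0.71 [ 0.476 -0.044  0.026]
steel_collar_mid 0.72 0.75 [0.589 0.035 0.023]
hex_plug_mid 0.91 0.56 [0.483 0.053 0.027]
red_valve_mid 0.7 0.46 [0.636 0.262 0.039]
brass_collar_mid 0.87 0.74 [ 0.609 -0.296  0.019]
28.6333 [0.51852137 0.20644221 0.23354047]
```

View pics/end.png

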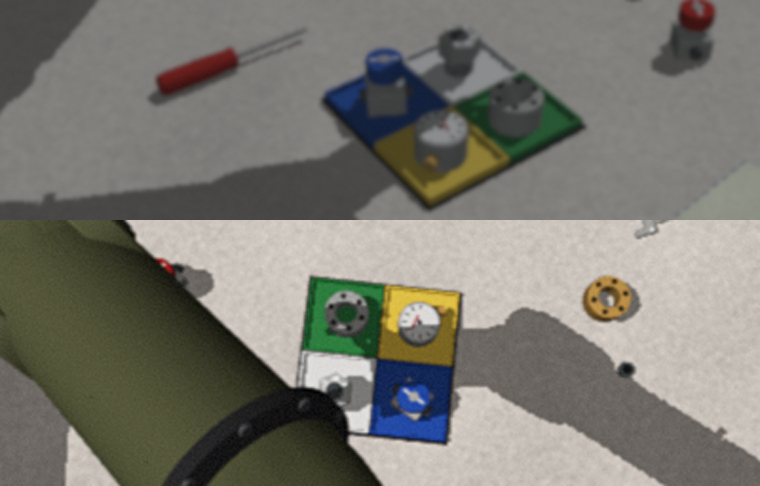

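All four stand upright, each in its own pocket; the red valve and the brass collar have not moved, and the arm touches nothing.

```bash
python3 -c "
from workcell import robot
print(robot.sign_off())"
```

```text
the job is handed in; nothing more can be done
None
```

All four fittings are in the kit tray, and I handed the job in at about 28.6 s of the 99 s allowed. The gauge is in yellow, the blue valve in blue, the steel collar in green and the hexagon plug in white. I lowered each one until the wrist force showed contact with the pocket floor (4 to 12 N at most), then let go and lifted clear.

- **Final check:** the last scene and top pictures show all four upright and inside their own pockets, with the gripper well clear. The measured heights are 21 to 27 mm, roughly what they should be.
- **Left alone:** the red valve and the brass collar were not touched. The brass collar measures where it did at the start. The red valve measured about 1 cm off in x, y and z, most likely because the arm partly hid it in the top view; it looks upright and in place in the scene picture.
- **Order:** I placed the valve, plug, gauge and then collar, because the task gave no explicit sequence.

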